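# Close the two-pin print press

## Robot

A 6-joint arm with a two-finger parallel gripper is mounted at the origin on the work surface. World frame = base frame: x ahead of the robot, y to its left, z up, the work surface at z = 0. Lengths are in m, angles in rad, forces in N, time in s.
With the tool pointing down it reaches from about 0.375 to 0.9 m from the base axis. Payload 3.1 kg.
Tool frame: the origin (TCP) lies on the centre line of the jaws, within the pads' length; the fingertips stand ahead of it and the grasp point (between the pads) lies 3 mm ahead of it (robot.tip_reach is the z of the fingertips in the tool frame, in m); z points along the fingers, y is the line along which they close (so a half turn about z gives the same grasp; the last joint's range is limited). The gripper opens to 87 mm and grips with 3 to 60 N. Pads are 19 mm wide; open, the fingers measure 117 mm over their backs; the gripper's body (75 mm by 190 mm) begins 51 mm behind the grasp point.
Start: joints at [-1.502, 0.527, 1.433, -0, 1.181, -0.178], TCP at [0.153, -0.606, 0.245] pointing down, gripper open.
Joint ranges: [-3.08, 3.08], [-0.75, 2.2], [0.22, 2.44], [-1.43, 4.57], [0, 2.65], [-2.85, 2.85]. Speed limits (rad/s): [2.79, 2.79, 3.14, 3.14, 3.14, 3.14].

## Interface

Orientations are given as a unit quaternion [x, y, z, w].
In Python, from rig import sensors, eyes, ticket, robot gives the robot as it stands.
- The arm moves only by the tool drive_tool, never from a script. Its argument "deltas" is a list that holds one entry, the list of rows, each a list of 6 numbers: the shift along the tool's x, y, z in mm, then the turn, a rotation vector about the tool's x, y, z in rad. A call has 1 to 8 rows; each row shifts and turns the commanded pose from where the row before left it, along the tool's axes as they then stand; what a row does not reach is not made up. A row lasts 1/12 s, in which the tool goes at most 41.7 mm and 7.16 degrees, less where a joint would pass 70% of its speed; a pose out of reach is approached as far as the arm can. A call is refused whole if a number of a shift passes 41.7 or a number of a turn 0.125, either way. A call with a gripper value outside its range is refused whole. "gripper" is the opening in per cent of the stroke, from 0 (shut) to 100 (fully open), set as the call begins (left out, the last holds). The fingers move at their own pace and stop on an object; "squeeze" is the grip in N (left out, the last holds). Time passes only in rows, so rows that do not move let the fingers close. It gives the time, the measured TCP pose, the force, the opening and the grip force at its end, in the units of the state.
- sensors.get_obs(): the state, without advancing time (a new reading comes with each control period).
- eyes.camera(name): name is "side" or "top"; returns a dict with "img" (480x640x3 uint8, red, green, blue), "fov_y" (degrees; the focal length in pixels is half the picture's height over the tangent of half this angle, whatever the lens; pixels are square), "cx", "cy" (the principal point, pixels), "xyz" and "attitude" of the camera in the world. Camera axes: x right, y up, looking along -z (the intrinsics and any distortion apply to the point x, -y, -z); pixel columns grow to the right and rows downward; lengths in m; the calibration is good to about 2 mm. A picture is of the moment at which its call begins. There is no depth.
- ticket.hand_in(): hands the job in; it is judged then, once.
The state is a dict: "time": time; "q": joint angles; "joint_velocities": joint speeds; "joint_torque": joint torques, N m; "position": TCP position; "tool_rot": TCP orientation; "ft_force": force on the tool from outside, world axes, zero at the start; "moment": the same for the moment, N m; "grip_width": finger opening in m; "grip_force": force on a finger pad.
Only numpy, scipy, OpenCV 4.12 (cv2) and the standard library are available. Lean on these libraries where they do the work, as an engineer would, in place of code of your own. Each camera call takes 0.05 s, during which the arm holds its last target. There are 200 camera calls.

## Task

Close the print press on the freshly stamped card: draw its metal top plate out from under the wire drying rack by the red end tab, lay it flat on the bench in front of the rack and let go; then lift it by its wooden handle and lower it, level and gently, over the two guide pins of the press until it lies fully home, and let go. Do not drop it down the pins or force it on tilted, and leave the ink pad, jar and paperweight where they are.

Things in the scene. Friction and masses are not known exactly. Their poses are not given: they have to be found in the camera images.
- plate: Loose aluminium top plate, 0.4 to 0.65 kg, balanced at its middle: 220 (x) by 110 (y) by 10 mm. Origin: centre of the underside, z up. Through holes of 14.5 mm at x = -90 and +90 mm, y = 0. A tongue 40 mm wide, 10 mm thick runs on to x = -154 mm. Starts flat on the bench under the rack, within 12 mm of its origin and nearly in line, tongue towards the robot. Fits the press either way round.
- plate_handle (a point): Middle of the plate's wooden handle, above the plate's origin and 35 mm over its underside. The handle is a solid block 24 mm (plate x) by 80 mm (plate y), standing on the plate from z = 10 to 50 mm; gripped across the 24 mm, along the plate's x.
- plate_tab (a point): Middle of the upright red tab on the plate's tongue, at x = -137 mm, y = 0 of the plate, 34 mm over its underside. The tab is 32 mm long (plate x), 10 mm thick (plate y), from z = 10 to 48 mm; gripped across the 10 mm, along the plate's y.
- rack: Fixed steel wire rack over the bench: 10 mm posts at x = -41 and +125, y = -90 and +90 mm; wire roof x = -45 to +129 mm, 80 to 92 mm high, covering the stored plate's handle. Origin: on the bench under the roof. Its open front looks along its -x, roughly to the robot; the plate slides out on the bench that way, and about 180 mm brings all of it clear of the roof.
- press: Fixed dark wooden board 240 (x) by 130 (y) by 20 mm, a card on top. Origin: centre of the underside, on the bench, z up. Upright steel pins, 12 mm thick, at x = -90 and +90 mm, y = 0, from z = 20 to 68 mm, the last 8 mm tapering to a 5 mm tip. When fully home the plate lies on the board: its origin is 20 mm straight above this one.
- ink_pad: Loose red ink pad, 85 by 65 mm, 16 mm high. Origin: centre of the underside. Not to be disturbed.
- jar: Loose closed amber jar with a white cap, 70 mm in diameter, 110 mm high. Origin: centre of the underside. Not to be disturbed.
- paperweight: Loose dark brown bar, 200 mm long (its y), 24 mm wide, 22 mm high. Origin: centre of the underside. Not to be disturbed.

How it is judged:
By the outcome, as a careful person would: the job done as asked, in the order asked, and still so for the second after the job is handed in, with the robot touching nothing.
It also fails if it takes over 64 s, if anything falls off the work surface, if the arm or the gripper's body presses on something with over 40 N, if the wrist force passes 120 N, or if a joint passes its speed limit or range.

## Working session

There is one attempt and no reset: what is moved stays moved. The work goes in short steps, Python scripts to look and compute and a tool call to move; the robot and the scene stay as the last step left them, time stands still between calls to the robot, and variables do not carry over. Pictures are saved under pics/ and viewed, at most 10 in all, crops included, and the job is handed in when it is done.

Besides the shell and the picture viewer there is one more tool, called after "Request:" by a JSON object that holds its "name" and its "arguments". drive_tool: Moves the arm, as the interface text tells. Its arguments: {"type":"object","properties":{"deltas":{"type":"array"},"gripper":{"type":"number"},"squeeze":{"type":"number"}},"required":["deltas"]}

```bash
ls; mkdir -p pics
python3 - <<'E'
from rig import sensors, eyes, robot
import cv2,pickle
print(sensors.get_obs()); print([a for a in dir(robot) if a[0]!='_'], robot.tip_reach)
for n in('side','top'):
    c=eyes.camera(n); cv2.imwrite(f'pics/{n}0.png',c['img'][:,:,::-1]); pickle.dump(c,open(f'pics/{n}0.pkl','wb'))
    print({k:v for k,v in c.items() if k!='img'})
E
```

```text
pics
{'time': 0.0, 'q': array([-1.50252041e+00,  5.28477076e-01,  1.43392981e+00, -3.35997283e-05,
        1.18139273e+00, -1.78506608e-01]), 'joint_velocities': array([ 0.0003622 ,  0.00043029, -0.00120066,  0.0013339 , -0.00131078,
        0.00174244]), 'joint_torque': array([ 6.37398334e-04, -4.40043211e+01, -1.76592869e+01,  6.32627564e-02,
        5.83530567e-02, -1.86941461e-04]), 'position': array([ 0.15264547, -0.60534869,  0.24355614]), 'tool_rot': array([ 9.92395561e-01,  1.23084657e-01,  4.52763887e-05, -1.10266036e-03]), 'ft_force': array([-1.13485182, -0.92915976, -0.28461231]), 'moment': array([ 0.01965094,  0.0420763 , -0.00442457]), 'grip_force': 0.0, 'grip_width': 0.08692925135346273}
['Unreachable', 'tip_reach'] 0.022
{'fov_y': 57.71080804384797, 'cx': 320.6023654104989, 'cy': 246.68480811019208, 'xyz': array([0.49292924, 0.62034375, 0.58633923]), 'attitude': array([-0.03119292,  0.41521702,  0.90751764, -0.05507774])}
{'fov_y': 53.643352157012465, 'cx': 319.17687518757714, 'cy': 239.7795235540936, 'xyz': array([ 0.44590286, -0.01329449,  0.91364823]), 'attitude': array([-0.07914793,  0.05692535,  0.71453207, -0.69277632])}
```

View pics/side0.png

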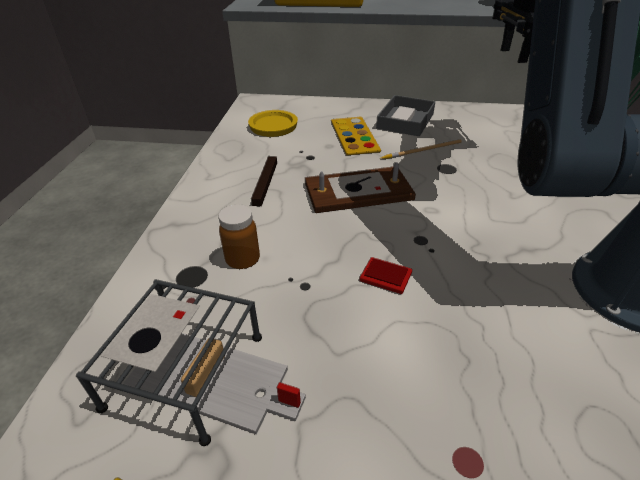

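View pics/top0.png

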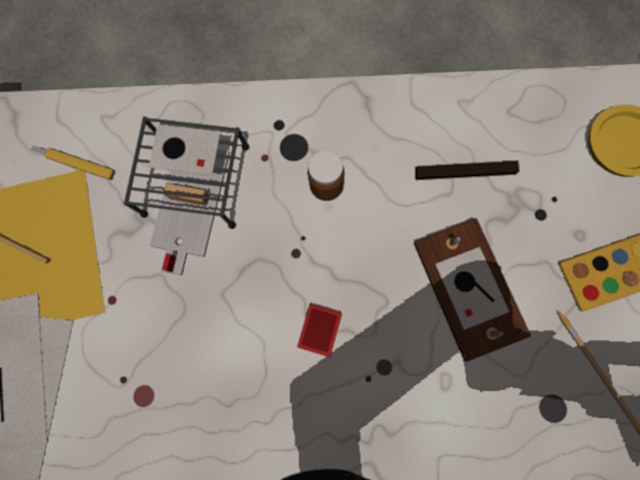

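The side view shows the rack at lower left, with the tab at about (288,395) and the hole at (260,393). In it the press pins are at about (321,182) and (395,172). In the top view the tab is at about (169,262), the hole at (179,241) and the pins at about (453,242) and (494,333). I'll enlarge these areas.

```bash
cat > h.py <<'E'
import numpy as np, cv2
from scipy.spatial.transform import Rotation as R
from scipy.optimize import least_squares
def proj(c,P):
    p=R.from_quat(c['attitude']).inv().apply(np.atleast_2d(P)-c['xyz'])
    f=240/np.tan(np.radians(c['fov_y']/2))
    return np.c_[c['cx']+f*p[:,0]/-p[:,2], c['cy']-f*p[:,1]/-p[:,2]]
def ray(c,uv,z):
    f=240/np.tan(np.radians(c['fov_y']/2)); u,v=uv
    d=R.from_quat(c['attitude']).apply([(u-c['cx'])/f,-(v-c['cy'])/f,-1])
    return c['xyz']+d*(z-c['xyz'][2])/d[2]
def world(pose,L):
    x,y,a=pose; L=np.atleast_2d(L); C,S=np.cos(a),np.sin(a)
    return np.c_[x+C*L[:,0]-S*L[:,1], y+S*L[:,0]+C*L[:,1], L[:,2]]
def fit(x0,obs): # obs: list of (cam, local pts, pixels)
    f=lambda p: np.concatenate([(proj(c,world(p,L))-uv).ravel() for c,L,uv in obs])
    r=least_squares(f,x0,loss='soft_l1'); return r.x, r.fun.reshape(-1,2) if False else f(r.x).reshape(-1,2)
def crop(img,x,y,w,h,W,H): # enlarged with pixel ticks
    o=cv2.resize(img[y:y+h,x:x+w],(W,H),interpolation=cv2.INTER_CUBIC)
    for u in range(x-x%10+10,x+w,10): cv2.line(o,(int((u+.5-x)*W/w),0),(int((u+.5-x)*W/w),4 if u%50 else 14),(0,255,0),1)
    for v in range(y-y%10+10,y+h,10): cv2.line(o,(0,int((v+.5-y)*H/h)),(4 if v%50 else 14,int((v+.5-y)*H/h)),(0,255,0),1)
    return o
E
python3 - <<'E'
from h import *;import pickle
s=pickle.load(open('pics/side0.pkl','rb'));t=pickle.load(open('pics/top0.pkl','rb'))
a=crop(t['img'],120,180,160,120,400,300)[:,:]
b=crop(s['img'],180,340,133,100,400,300)
c=crop(t['img'],400,210,160,160,400,300) if 0 else crop(t['img'],390,215,200,150,400,300)
d=crop(s['img'],295,140,133,100,400,300)
cv2.imwrite('pics/m1.png',np.vstack([np.hstack([a,b]),np.hstack([c,d])])[:,:,::-1])
for n,uv,z in [('tab',(169,262),.034),('hole',(179,241),.01),('pinA tip',(453,240),.068),('pinB',(494,333),.068)]: print(n,ray(t,uv,z))
for n,uv,z in [('tab',(288,395),.034),('hole',(260,393),.01),('pinA tip',(321,173),.068),('pinB',(395,164),.068)]: print(n,ray(s,uv,z))
E
```

```text
tab [0.58496746 0.29752637 0.034     ]
hole [0.62973263 0.2875835  0.01      ]
pinA tip [ 0.60274081 -0.22952271  0.068     ]
pinB [ 0.43701125 -0.28641969  0.068     ]
tab [0.58479306 0.30495717 0.034     ]
hole [0.63000695 0.29298764 0.01      ]
pinA tip [ 0.6054237  -0.22858154  0.068     ]
pinB [ 0.4391823 -0.2867538  0.068    ]
```

View pics/m1.png

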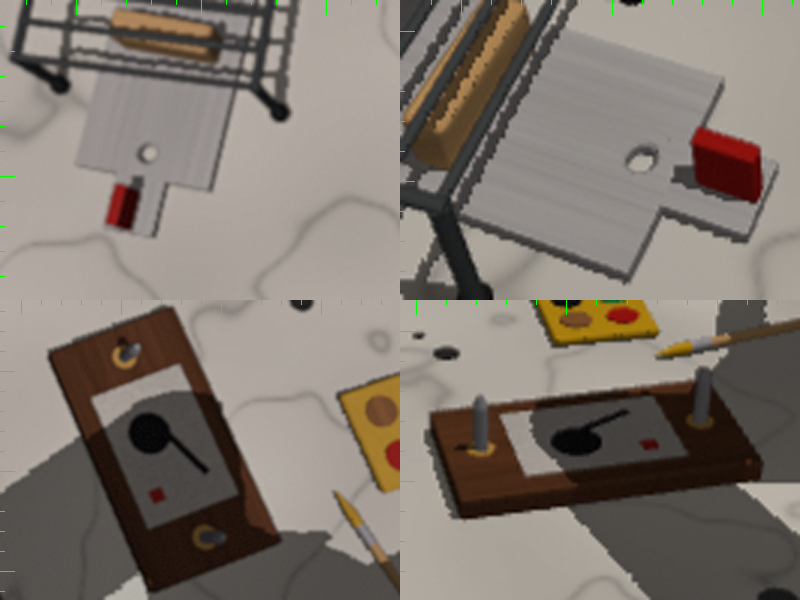

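The montage (m1) shows the plate's hole, corners, tongue and tab clearly, and the press corners, ring bases and pin tips. I'll fit the poses to those pixels.

```bash
cat > fit0.py <<'E'
from h import *;import pickle
s=pickle.load(open('pics/side0.pkl','rb'));t=pickle.load(open('pics/top0.pkl','rb'))
A=lambda L:np.array(L,float)
cv=lambda P,x,y,k,ox,oy:np.c_[x+(A(P)[:,0]-ox)/k-.5,y+(A(P)[:,1]-oy)/k-.5]
z=.01
L1=A([[-.09,0,z],[-.11,.055,z],[-.11,-.055,z],[-.154,-.02,z],[-.154,.02,z],[-.11,-.02,z]])
p1=cv([(148,153),(77,164),(211,187),(154,235),(105,229),(168,182)],120,180,2.5,0,0)
L2=A([[-.09,0,z],[-.11,-.055,z],[-.11,.055,z],[-.154,-.02,z],[-.154,.02,z],[-.11,.02,z],[-.121,.005,.048],[-.153,.005,.048],[-.153,.005,.01],[-.121,.005,.01]])
p2=cv([(641,159),(723,79),(629,274),(776,166),(746,234),(661,207),(697,131),(761,147),(757,201),(695,183)],180,340,3,400,0)
q,_=fit([.72,.27,-.2],[(t,L1,p1)]);print('plate top',q);q,_=fit([.72,.27,-.2],[(s,L2,p2)]);print('side',q)
q,r=fit([.72,.27,-.2],[(t,L1,p1),(s,L2,p2)]);print('both',q);print(r.round(1).tolist())
print('tab',world(q,[-.137,0,.034]))
z=.02
L3=A([[.12,.065,z],[.12,-.065,z],[-.12,-.065,z],[-.12,.065,z],[.09,0,z],[-.09,0,z]])
p3=cv([(50,352),(172,307),(281,541),(152,590),(124,356),(208,538)],390,215,2,0,300)
L4=A([[.12,.065,z],[.12,-.065,z],[-.12,-.065,z],[-.12,.065,z],[.09,0,z],[-.09,0,z],[.09,0,.068],[-.09,0,.068]])
p4=cv([(458,505),(431,414),(716,383),(760,462),(481,450),(700,421),(480,398),(704,369)],295,140,3,400,300)
q,_=fit([.52,-.26,.3],[(t,L3,p3)]);print('press top',q);q,_=fit([.52,-.26,.3],[(s,L4,p4)]);print('side',q)
q,r=fit([.52,-.26,.3],[(t,L3,p3),(s,L4,p4)]);print('both',q);print(r.round(1).tolist())
for n,uv,zz in [('jar cap',(326,168),.11),('pad',(320,330),.016),('pw ends',(417,173),.022),('',(517,167),.022),('post L',(142,212),0.),('post R',(231,225),0.),('roof bl',(146,120),.09),('roof br',(243,131),.09),('rfl',(128,204),.09),('rfr',(233,217),.09)]: print(n,ray(t,uv,zz))
for n,uv,zz in [('jar',(240,262),0),('pad',(386,275),.016),('postL',(205,440),0),('postR',(257,337),0)]: print(n,ray(s,uv,zz))
E
python3 fit0.py
```

```text
plate top [ 0.71937915  0.26944248 -0.20310996]
side [ 0.71880884  0.27276436 -0.20399889]
both [ 0.71918041  0.27160544 -0.20220929]
[[-0.7, -0.3], [-1.7, 0.6], [-1.0, 0.7], [-0.7, 0.6], [-1.0, -0.4], [-1.2, -0.3], [0.0, -1.6], [-0.5, -1.8], [0.4, -1.2], [0.7, -3.2], [0.7, -1.2], [0.2, -1.5], [-2.6, 2.4], [-2.3, 3.7], [0.2, 0.1], [0.2, -0.5]]
tab [[0.58497175 0.29911971 0.034     ]]
press top [ 0.52183973 -0.26810061  0.33710083]
side [ 0.52059378 -0.26220816  0.32868033]
both [ 0.52132045 -0.26669717  0.3336579 ]
[[-1.6, -0.1], [0.3, -1.5], [0.7, 1.1], [-0.8, 2.5], [-0.7, 0.3], [-2.7, -0.3], [0.3, -1.7], [-1.0, -1.5], [-2.8, -2.4], [1.4, -0.8], [-0.2, -0.7], [-0.3, -0.2], [-0.1, -1.2], [0.4, -0.5]]
jar cap [ 0.73268208 -0.00581476  0.11      ]
pad [0.45073208 0.0158008  0.016     ]
pw ends [ 0.74675255 -0.18241298  0.022     ]
 [ 0.75133865 -0.37623968  0.022     ]
post L [0.69382249 0.3678515  0.        ]
post R [0.66062031 0.18746256 0.        ]
roof bl [0.84828224 0.33065092 0.09      ]
roof br [0.81826785 0.14665045 0.09      ]
rfl [0.68538885 0.35681253 0.09      ]
rfr [0.65408952 0.16418896 0.09      ]
jar [0.7380021  0.01131645 0.        ]
pad [0.45129103 0.03153171 0.016     ]
postL [0.69073998 0.36551267 0.        ]
postR [0.66104369 0.18730272 0.        ]
```

```bash
cat > plan.py <<'E'
# python3 plan.py x y z yaw n [x y z yaw n ...]: rows in tool axes from the measured pose, tool straight down
import sys; from h import *; from rig import sensors
o=sensors.get_obs(); p=np.array(o['position']); r=R.from_quat(o['tool_rot'])
print('now',p.round(4),'axes x',r.as_matrix()[:,0].round(4),'z',r.as_matrix()[:,2].round(4),'t',o['time'],'F',o['ft_force'].round(1),'w',round(o['grip_width'],4))
a=list(map(float,sys.argv[1:]))
for k in range(0,len(a),5):
    x,y,z,w,n=a[k:k+5]; n=int(n); g=np.array([x,y,z]); rg=R.from_euler('z',w)*R.from_rotvec([np.pi,0,0])
    dv=(r.inv()*rg).as_rotvec()/n; step=(g-p)/n
    for i in range(n):
        print('[%.1f,%.1f,%.1f,%.4f,%.4f,%.4f],'%(*(1000*r.inv().apply(step)),*dv)); r=r*R.from_rotvec(dv)
    p=g; r=rg; print()
E
python3 plan.py .45 -.30 .24 -.202 11 .585 .299 .20 -.202 16
```

```text
now [ 0.1526 -0.6054  0.2437] axes x [9.697e-01 2.443e-01 3.000e-04] z [-2.0e-04  1.9e-03 -1.0e+00] t 0.1 F [-0.2 -0.6 -0.7] w 0.0871
[33.0,-20.3,0.4,-0.0002,0.0000,0.0408],
[32.1,-21.7,0.4,-0.0002,0.0000,0.0408],
[31.2,-22.9,0.4,-0.0002,0.0000,0.0408],
[30.3,-24.2,0.4,-0.0002,0.0000,0.0408],
[29.3,-25.4,0.4,-0.0002,0.0000,0.0408],
[28.2,-26.6,0.4,-0.0002,0.0000,0.0408],
[27.1,-27.7,0.4,-0.0002,0.0000,0.0408],
[25.9,-28.8,0.4,-0.0002,0.0000,0.0408],
[24.7,-29.8,0.4,-0.0002,0.0000,0.0408],
[23.5,-30.8,0.3,-0.0002,0.0000,0.0408],
[22.2,-31.7,0.3,-0.0002,0.0000,0.0408],

[0.8,-38.4,2.5,0.0000,0.0000,0.0000],
[0.8,-38.4,2.5,0.0000,0.0000,0.0000],
[0.8,-38.4,2.5,0.0000,0.0000,0.0000],
[0.8,-38.4,2.5,0.0000,0.0000,0.0000],
[0.8,-38.4,2.5,0.0000,0.0000,0.0000],
[0.8,-38.4,2.5,0.0000,0.0000,0.0000],
[0.8,-38.4,2.5,0.0000,0.0000,0.0000],
[0.8,-38.4,2.5,0.0000,0.0000,0.0000],
[0.8,-38.4,2.5,0.0000,0.0000,0.0000],
[0.8,-38.4,2.5,0.0000,0.0000,0.0000],
[0.8,-38.4,2.5,0.0000,0.0000,0.0000],
[0.8,-38.4,2.5,0.0000,0.0000,0.0000],
[0.8,-38.4,2.5,0.0000,0.0000,0.0000],
[0.8,-38.4,2.5,0.0000,0.0000,0.0000],
[0.8,-38.4,2.5,0.0000,0.0000,0.0000],
[0.8,-38.4,2.5,0.0000,0.0000,0.0000],
```

Request:
{"name": "drive_tool", "arguments": {"deltas": [[[33,-20.3,0.4,0,0,0.041],[32.1,-21.7,0.4,0,0,0.041],[31.2,-22.9,0.4,0,0,0.041],[30.3,-24.2,0.4,0,0,0.041],[29.3,-25.4,0.4,0,0,0.041],[28.2,-26.6,0.4,0,0,0.041],[27.1,-27.7,0.4,0,0,0.041],[25.9,-28.8,0.4,0,0,0.041]]], "gripper": 60, "squeeze": 40}}

```text
time: 0.77
position: [0.37, -0.3823, 0.2411]
tool_rot: [0.999, -0.042, -0.0, -0.0]
ft_force: [0.4, -0.5, -0.1]
grip_width: 0.0529
grip_force: 0.0
```

Request:
{"name": "drive_tool", "arguments": {"deltas": [[[24.7,-29.8,0.4,0,0,0.041],[23.5,-30.8,0.3,0,0,0.041],[22.2,-31.7,0.3,0,0,0.041],[0.8,-38.4,2.5,0,0,0],[0.8,-38.4,2.5,0,0,0],[0.8,-38.4,2.5,0,0,0],[0.8,-38.4,2.5,0,0,0],[0.8,-38.4,2.5,0,0,0]]]}}

```text
time: 1.43
position: [0.493, -0.1118, 0.2274]
tool_rot: [0.995, -0.102, -0.0, -0.0]
ft_force: [0.1, -0.1, 1.0]
grip_width: 0.0523
grip_force: 0.0
```

Request:
{"name": "drive_tool", "arguments": {"deltas": [[[0.8,-38.4,2.5,0,0,0],[0.8,-38.4,2.5,0,0,0],[0.8,-38.4,2.5,0,0,0],[0.8,-38.4,2.5,0,0,0],[0.8,-38.4,2.5,0,0,0],[0.8,-38.4,2.5,0,0,0],[0.8,-38.4,2.5,0,0,0],[0.8,-38.4,2.5,0,0,0]]]}}

```text
time: 2.1
position: [0.5614, 0.1877, 0.2073]
tool_rot: [0.995, -0.102, -0.0, 0.0]
ft_force: [1.1, -0.5, 1.1]
grip_width: 0.0523
grip_force: 0.0
```

```bash
python3 plan.py .585 .299 .11 -.202 5; python3 -c "
from rig import sensors;print(sensors.get_obs()['q'])"
```

```text
now [0.5614 0.1877 0.2073] axes x [ 9.793e-01 -2.026e-01 -9.000e-04] z [-1.e-03 -2.e-04 -1.e+00] t 2.1 F [ 1.1 -0.5  1.1] w 0.0523
[0.1,-22.8,19.5,0.0001,0.0002,-0.0004],
[0.1,-22.8,19.5,0.0001,0.0002,-0.0004],
[0.1,-22.8,19.5,0.0001,0.0002,-0.0004],
[0.1,-22.8,19.5,0.0001,0.0002,-0.0004],
[0.1,-22.8,19.5,0.0001,0.0002,-0.0004],

[ 1.34045387e-01  5.27937128e-01  1.55489790e+00 -9.43964014e-05
  1.05976949e+00  1.90887286e+00]
```

Request:
{"name": "drive_tool", "arguments": {"deltas": [[[0.1,-22.8,19.5,0,0,0],[0.1,-22.8,19.5,0,0,0],[0.1,-22.8,19.5,0,0,0],[0.1,-22.8,19.5,0,0,0],[0.1,-22.8,19.5,0,0,0],[0,0,0,0,0,0],[0,0,0,0,0,0]]]}}

```text
time: 2.68
position: [0.5839, 0.2979, 0.1083]
tool_rot: [0.995, -0.101, -0.002, 0.001]
ft_force: [0.3, 0.9, -0.1]
grip_width: 0.052
grip_force: 0.0
```

```bash
python3 plan.py .585 .299 .038 -.202 4
python3 - <<'E'
from h import *; from rig import eyes,sensors;import pickle
s=eyes.camera('side');t=eyes.camera('top')
pickle.dump((s,t),open('pics/1.pkl','wb'))
m=np.hstack([crop(t['img'],120,200,100,100,400,400),crop(s['img'],230,300,100,100,400,400)])
cv2.imwrite('pics/m2.png',m[:,:,::-1])
E
```

```text
now [0.5839 0.2979 0.1083] axes x [ 0.9797 -0.2007 -0.0035] z [-0.0038 -0.0014 -1.    ] t 2.6833 F [ 0.3  0.9 -0.1] w 0.052
[0.3,-0.4,17.6,0.0005,0.0009,-0.0000],
[0.3,-0.4,17.6,0.0005,0.0009,-0.0000],
[0.2,-0.4,17.6,0.0005,0.0009,-0.0000],
[0.2,-0.3,17.6,0.0005,0.0009,-0.0000],
```

View pics/m2.png

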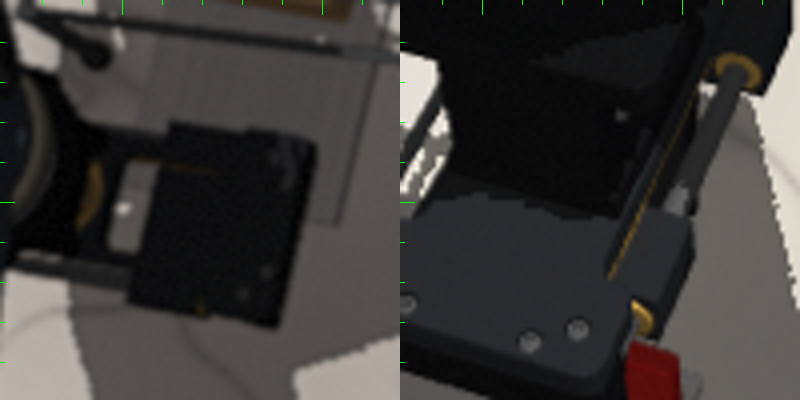

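The gripper body hides most of the tab (m2). With 52 mm of opening there is plenty of room around the 10 mm tab, so I'll descend.

Request:
{"name": "drive_tool", "arguments": {"deltas": [[[0.3,-0.4,17,0,0,0],[0.3,-0.4,17,0,0,0],[0.2,-0.4,17,0,0,0],[0.2,-0.3,17,0,0,0],[0,0,0,0,0,0],[0,0,0,0,0,0]]]}}

```text
time: 3.28
position: [0.5867, 0.2973, 0.0429]
tool_rot: [0.995, -0.103, -0.0, 0.0]
ft_force: [-1.3, -0.7, -0.1]
grip_width: 0.0522
grip_force: 0.0
```

Request:
{"name": "drive_tool", "arguments": {"deltas": [[[0,0,0,0,0,0],[0,0,0,0,0,0],[0,0,0,0,0,0],[0,0,0,0,0,0],[0,0,0,0,0,0],[0,0,0,0,0,0],[0,0,0,0,0,0],[0,0,0,0,0,0]]], "gripper": 0, "squeeze": 30}}

```text
time: 3.95
position: [0.5866, 0.2986, 0.0424]
tool_rot: [0.995, -0.102, -0.0, -0.0]
ft_force: [0.6, -0.4, 0.4]
grip_width: 0.0099
grip_force: 30.0
```

```bash
python3 plan.py
```

```text
now [0.5866 0.2986 0.0424] axes x [ 9.791e-01 -2.033e-01 -1.000e-04] z [-1.e-04  2.e-04 -1.e+00] t 3.95 F [ 0.6 -0.4  0.4] w 0.0099
```

The grip is on the tab, 9.9 mm wide. Now I'll pull it out 185 mm.

Request:
{"name": "drive_tool", "arguments": {"deltas": [[[-4,0,0,0,0,0],[-8,0,0,0,0,0],[-13,0,0,0,0,0],[-15,0,0,0,0,0],[-15,0,0,0,0,0],[-15,0,0,0,0,0],[-15,0,0,0,0,0],[-15,0,0,0,0,0]]]}}

```text
time: 4.62
position: [0.4879, 0.3191, 0.0424]
tool_rot: [0.995, -0.102, 0.0, -0.0]
ft_force: [2.3, -1.1, -1.7]
grip_width: 0.0094
grip_force: 30.0
```

Request:
{"name": "drive_tool", "arguments": {"deltas": [[[-15,0,0,0,0,0],[-15,0,0,0,0,0],[-15,0,0,0,0,0],[-15,0,0,0,0,0],[-13,0,0,0,0,0],[-8,0,0,0,0,0],[-4,0,0,0,0,0],[0,0,0,0,0,0]]]}}

```text
time: 5.28
position: [0.4037, 0.3362, 0.0424]
tool_rot: [0.995, -0.102, -0.001, 0.0]
ft_force: [-2.9, 2.6, 2.8]
grip_width: 0.0096
grip_force: 30.0
```

```bash
python3 plan.py; python3 -c "
from rig import sensors;print(sensors.get_obs()['q'])"
```

```text
now [0.4037 0.3362 0.0424] axes x [ 0.9793 -0.2024 -0.0022] z [-2.4e-03 -5.0e-04 -1.0e+00] t 5.2833 F [-2.9  2.6  2.8] w 0.0096
[4.81112675e-01 7.24695839e-01 1.82385109e+00 1.16408786e-03
 5.95407666e-01 2.25471501e+00]
```

Request:
{"name": "drive_tool", "arguments": {"deltas": [[[0,0,0,0,0,0],[0,0,0,0,0,0],[0,0,0,0,0,0],[0,0,0,0,0,0],[0,0,-10,0,0,0],[0,0,-25,0,0,0],[0,0,-35,0,0,0],[0,0,-35,0,0,0]]], "gripper": 60}}

```text
time: 5.95
position: [0.4049, 0.3354, 0.1483]
tool_rot: [0.995, -0.102, -0.001, 0.001]
ft_force: [1.4, 0.3, 0.1]
grip_width: 0.0502
grip_force: 0.0
```

```bash
python3 plan.py .46 .05 .20 1.369 14
```

```text
now [0.4049 0.3354 0.1483] axes x [ 0.9791 -0.2032 -0.002 ] z [-0.0022 -0.0012 -1.    ] t 5.95 F [1.4 0.3 0.1] w 0.0502
[8.0,19.2,-3.7,-0.0000,0.0002,-0.1124],
[5.8,19.9,-3.7,-0.0000,0.0002,-0.1124],
[3.5,20.5,-3.7,-0.0000,0.0002,-0.1124],
[1.2,20.7,-3.7,-0.0000,0.0002,-0.1124],
[-1.1,20.7,-3.7,-0.0000,0.0002,-0.1124],
[-3.4,20.5,-3.7,-0.0000,0.0002,-0.1124],
[-5.7,20.0,-3.7,-0.0000,0.0002,-0.1124],
[-7.9,19.2,-3.7,-0.0000,0.0002,-0.1124],
[-10.0,18.2,-3.7,-0.0000,0.0002,-0.1124],
[-12.0,16.9,-3.7,-0.0000,0.0002,-0.1124],
[-13.8,15.5,-3.7,-0.0000,0.0002,-0.1124],
[-15.5,13.8,-3.7,-0.0000,0.0002,-0.1124],
[-16.9,12.0,-3.7,-0.0000,0.0002,-0.1124],
[-18.2,10.0,-3.7,-0.0000,0.0002,-0.1124],
```

Request:
{"name": "drive_tool", "arguments": {"deltas": [[[8,19.2,-3.7,0,0,-0.112],[5.8,19.9,-3.7,0,0,-0.112],[3.5,20.5,-3.7,0,0,-0.112],[1.2,20.7,-3.7,0,0,-0.112],[-1.1,20.7,-3.7,0,0,-0.112],[-3.4,20.5,-3.7,0,0,-0.112],[-5.7,20,-3.7,0,0,-0.112],[-7.9,19.2,-3.7,0,0,-0.112]]]}}

```text
time: 6.62
position: [0.437, 0.1717, 0.1779]
tool_rot: [0.94, 0.342, 0.0, 0.0]
ft_force: [0.2, -0.3, -0.3]
grip_width: 0.0522
grip_force: 0.0
```

Request:
{"name": "drive_tool", "arguments": {"deltas": [[[-10,18.2,-3.7,0,0,-0.112],[-12,16.9,-3.7,0,0,-0.112],[-13.8,15.5,-3.7,0,0,-0.112],[-15.5,13.8,-3.7,0,0,-0.112],[-16.9,12,-3.7,0,0,-0.112],[-18.2,10,-3.7,0,0,-0.112]]], "gripper": 70}}

```text
time: 7.12
position: [0.4599, 0.0494, 0.2001]
tool_rot: [0.775, 0.632, 0.0, 0.0]
ft_force: [0.2, -0.5, -0.3]
grip_width: 0.0607
grip_force: 0.0
```

Run:
```python
from h import *; from rig import eyes,sensors;import pickle
s=eyes.camera('side');t=eyes.camera('top')
pickle.dump((s,t),open('pics/2.pkl','wb'))
m=np.hstack([crop(t['img'],110,170,160,200,400,500),crop(s['img'],200,320,160,160,400,400) if 0 else crop(s['img'],210,280,160,200,400,500)])
cv2.imwrite('pics/m3.png',m[:,:,::-1])
```

```text
(no output)
```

View pics/m3.png

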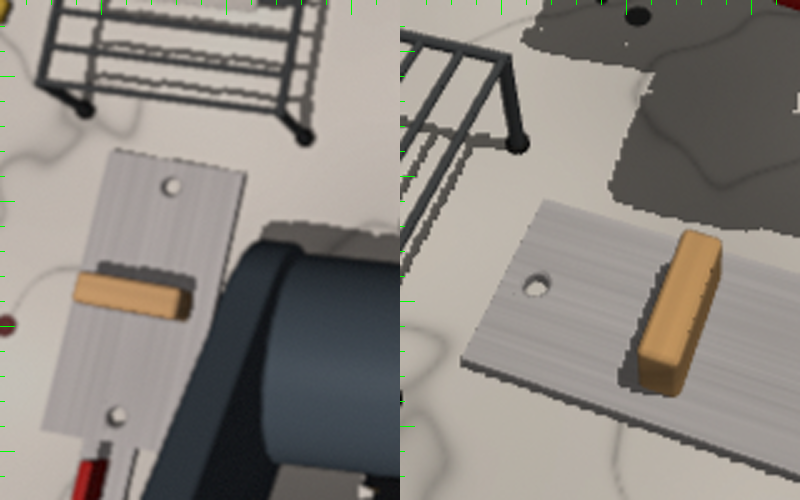

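The plate is fully clear of the rack (m3). In the top view the holes are at about crop (171,186) and (117,416), and the handle is unobstructed. I'll fit its pose.

```bash
cat > f2.py <<'E'
from h import *;import pickle
s,t=pickle.load(open('pics/2.pkl','rb'));A=lambda L:np.array(L,float)
cv=lambda P,x,y,k,ox,oy:np.c_[x+(A(P)[:,0]-ox)/k-.5,y+(A(P)[:,1]-oy)/k-.5]
z=.01;H=[[.012,.04,.05],[-.012,.04,.05],[-.012,-.04,.05],[.012,-.04,.05]]
L1=A([[.09,0,z],[-.09,0,z],[.11,.055,z],[.11,-.055,z],[-.11,.055,z]]+H)
p1=cv([(171,186),(117,416),(114,150),(245,173),(43,431),(81,273),(74,301),(181,318),(188,288)],110,170,2.5,0,0)
L2=A([[.09,0,z],[.11,-.055,z],[.11,.055,z]]+[H[i] for i in(3,2,0,1)])
p2=cv([(538,285),(545,201),(461,360),(686,232),(721,241),(641,351),(679,361)],210,280,2.5,400,0)
for o in ([(t,L1,p1)],[(s,L2,p2)],[(t,L1,p1),(s,L2,p2)]):
    q,r=fit([.54,.31,-.2],o);print(q.round(4),r.round(1).tolist())
E
python3 f2.py; python3 plan.py .538 .3075 .14 1.369 9
```

```text
[ 0.5358  0.305  -0.1998] [[1.2, -0.0], [1.4, 0.4], [-0.6, 0.0], [1.0, -0.2], [0.5, -0.0], [-0.1, -1.4], [-0.5, 0.2], [-1.3, 0.8], [-1.2, -0.2]]
[ 0.5354  0.3112 -0.2039] [[-0.3, -0.1], [-0.2, -0.5], [0.6, 0.1], [-0.3, -2.4], [1.9, -1.3], [-2.1, 1.1], [0.3, 2.9]]
[ 0.5358  0.3077 -0.1917] [[-0.5, -0.0], [0.3, 0.5], [-2.5, 0.2], [-0.7, -0.4], [-0.6, 0.3], [-1.7, -1.2], [-1.9, 0.4], [-2.7, 0.7], [-2.6, -0.3], [-0.4, -1.5], [-0.7, -1.8], [1.0, -1.3], [-0.6, -4.5], [1.5, -3.6], [-1.7, -1.2], [0.7, 0.3]]
now [0.4615 0.0481 0.2004] axes x [ 2.081e-01  9.781e-01 -4.000e-04] z [ 0.0034 -0.0011 -1.    ] t 7.2167 F [0.2 0.  0.6] w 0.0606
[30.0,2.3,6.7,0.0004,0.0000,-0.0009],
[30.0,2.3,6.7,0.0004,0.0000,-0.0009],
[30.0,2.4,6.7,0.0004,0.0000,-0.0009],
[30.0,2.4,6.7,0.0004,0.0000,-0.0009],
[30.0,2.4,6.7,0.0004,0.0000,-0.0009],
[30.0,2.4,6.7,0.0004,0.0000,-0.0009],
[30.0,2.5,6.7,0.0004,0.0000,-0.0009],
[29.9,2.5,6.7,0.0004,0.0000,-0.0009],
[29.9,2.5,6.7,0.0004,0.0000,-0.0009],
```

Request:
{"name": "drive_tool", "arguments": {"deltas": [[[30,2.2,6.7,0,0,0],[30,2.2,6.7,0,0,0],[30,2.2,6.7,0,0,0],[30,2.2,6.7,0,0,0],[30,2.2,6.7,0,0,0],[30,2.2,6.7,0,0,0],[30,2.2,6.7,0,0,0],[30,2.2,6.7,0,0,0]]]}}

```text
time: 7.88
position: [0.5258, 0.2841, 0.1454]
tool_rot: [0.777, 0.63, -0.0, -0.0]
ft_force: [0.6, -0.2, 0.0]
grip_width: 0.0609
grip_force: 0.0
```

Request:
{"name": "drive_tool", "arguments": {"deltas": [[[29,2.2,6.7,0,0,0],[0,0,0,0,0,0],[0,0,0,0,0,0]]]}}

```text
time: 8.13
position: [0.5336, 0.3116, 0.1384]
tool_rot: [0.776, 0.631, -0.001, -0.0]
ft_force: [0.4, -0.3, 0.6]
grip_width: 0.0609
grip_force: 0.0
```

```bash
python3 plan.py .536 .3077 .040 1.369 6
```

```text
now [0.5336 0.3116 0.1384] axes x [ 2.04e-01  9.79e-01 -5.00e-04] z [-1.2e-03 -3.0e-04 -1.0e+00] t 8.1333 F [ 0.4 -0.3  0.6] w 0.0609
[-0.5,0.6,16.4,-0.0002,0.0001,-0.0006],
[-0.5,0.5,16.4,-0.0002,0.0001,-0.0006],
[-0.6,0.5,16.4,-0.0002,0.0001,-0.0006],
[-0.6,0.5,16.4,-0.0002,0.0001,-0.0006],
[-0.6,0.5,16.4,-0.0002,0.0001,-0.0006],
[-0.6,0.5,16.4,-0.0002,0.0001,-0.0006],
```

Request:
{"name": "drive_tool", "arguments": {"deltas": [[[-0.5,0.5,16.4,0,0,0],[-0.5,0.5,16.4,0,0,0],[-0.5,0.5,16.4,0,0,0],[-0.5,0.5,16.4,0,0,0],[-0.5,0.5,16.4,0,0,0],[-0.5,0.5,16.4,0,0,0],[0,0,0,0,0,0],[0,0,0,0,0,0]]]}}

```text
time: 8.8
position: [0.5358, 0.3052, 0.0402]
tool_rot: [0.777, 0.63, -0.001, -0.0]
ft_force: [-0.2, 0.0, -0.0]
grip_width: 0.0607
grip_force: 0.0
```

Request:
{"name": "drive_tool", "arguments": {"deltas": [[[0,0,0,0,0,0],[0,0,0,0,0,0],[0,0,0,0,0,0],[0,0,0,0,0,0],[0,0,0,0,0,0],[0,0,0,0,0,0]]], "gripper": 0, "squeeze": 50}}

```text
time: 9.3
position: [0.537, 0.3063, 0.0409]
tool_rot: [0.776, 0.63, 0.0, 0.0]
ft_force: [-0.7, 0.7, -0.3]
grip_width: 0.0287
grip_force: 0.0
```

```bash
python3 plan.py
```

```text
now [0.537  0.3063 0.0409] axes x [2.055e-01 9.787e-01 3.000e-04] z [ 6.e-04  2.e-04 -1.e+00] t 9.3 F [-0.7  0.7 -0.3] w 0.0287
```

Request:
{"name": "drive_tool", "arguments": {"deltas": [[[0,0,0,0,0,0],[0,0,0,0,0,0],[0,0,0,0,0,0],[0,0,0,0,0,0]]]}}

```text
time: 9.63
position: [0.5364, 0.3063, 0.0407]
tool_rot: [0.776, 0.63, -0.0, -0.0]
ft_force: [-2.8, 0.2, 4.6]
grip_width: 0.0237
grip_force: 50.0
```

Request:
{"name": "drive_tool", "arguments": {"deltas": [[[0,0,-5,0,0,0],[0,0,-12,0,0,0],[0,0,-20,0,0,0],[0,0,-25,0,0,0],[0,0,-25,0,0,0],[0,0,-20,0,0,0],[0,0,-10,0,0,0],[0,0,-3,0,0,0]]]}}

```text
time: 10.3
position: [0.5382, 0.3065, 0.1628]
tool_rot: [0.776, 0.63, 0.002, 0.001]
ft_force: [0.4, 1.1, -5.0]
grip_width: 0.0237
grip_force: 50.0
```

```bash
python3 plan.py .521 -.2665 .16 1.905 21
```

```text
now [0.5382 0.3065 0.1628] axes x [0.2055 0.9786 0.0022] z [ 0.0043  0.0013 -1.    ] t 10.3 F [ 0.4  1.1 -5. ] w 0.0237
[-26.9,4.8,0.1,0.0002,-0.0000,-0.0258],
[-27.0,4.1,0.1,0.0002,-0.0000,-0.0258],
[-27.1,3.4,0.1,0.0002,-0.0000,-0.0258],
[-27.2,2.7,0.1,0.0002,-0.0000,-0.0258],
[-27.2,2.0,0.1,0.0002,-0.0000,-0.0258],
[-27.3,1.3,0.1,0.0002,-0.0000,-0.0258],
[-27.3,0.6,0.1,0.0002,-0.0000,-0.0258],
[-27.3,-0.1,0.1,0.0002,-0.0000,-0.0258],
[-27.3,-0.8,0.1,0.0002,-0.0000,-0.0258],
[-27.3,-1.5,0.1,0.0002,-0.0000,-0.0258],
[-27.2,-2.2,0.1,0.0002,-0.0000,-0.0258],
[-27.1,-2.9,0.1,0.0002,-0.0000,-0.0258],
[-27.1,-3.6,0.1,0.0002,-0.0000,-0.0258],
[-27.0,-4.3,0.1,0.0002,-0.0000,-0.0258],
[-26.8,-5.0,0.1,0.0002,-0.0000,-0.0258],
[-26.7,-5.7,0.1,0.0002,-0.0000,-0.0258],
[-26.5,-6.4,0.1,0.0002,-0.0000,-0.0258],
[-26.4,-7.0,0.1,0.0002,-0.0000,-0.0258],
[-26.2,-7.7,0.1,0.0002,-0.0000,-0.0258],
[-26.0,-8.4,0.1,0.0002,-0.0000,-0.0258],
[-25.7,-9.1,0.1,0.0002,-0.0000,-0.0258],
```

Request:
{"name": "drive_tool", "arguments": {"deltas": [[[-10,1.8,0.1,0,0,0],[-17,3,0.1,0,0,-0.026],[-27,4.1,0.1,0,0,-0.026],[-27.1,3.4,0.1,0,0,-0.026],[-27.2,2.7,0.1,0,0,-0.026],[-27.2,2,0.1,0,0,-0.026],[-27.3,1.3,0.1,0,0,-0.026],[-27.3,0.6,0.1,0,0,-0.026]]]}}

```text
time: 10.97
position: [0.5294, 0.113, 0.1579]
tool_rot: [0.715, 0.699, -0.002, -0.001]
ft_force: [0.7, -0.3, -4.9]
grip_width: 0.0239
grip_force: 50.0
```

Request:
{"name": "drive_tool", "arguments": {"deltas": [[[-27.3,-0.1,0.1,0,0,-0.026],[-27.3,-0.8,0.1,0,0,-0.026],[-27.3,-1.5,0.1,0,0,-0.026],[-27.2,-2.2,0.1,0,0,-0.026],[-27.1,-2.9,0.1,0,0,-0.026],[-27.1,-3.6,0.1,0,0,-0.026],[-27,-4.3,0.1,0,0,-0.026],[-26.8,-5,0.1,0,0,-0.026]]]}}

```text
time: 11.63
position: [0.5232, -0.1048, 0.1571]
tool_rot: [0.639, 0.769, -0.001, -0.002]
ft_force: [0.4, -0.4, -4.9]
grip_width: 0.0236
grip_force: 50.0
```

Request:
{"name": "drive_tool", "arguments": {"deltas": [[[-26.7,-5.7,0.1,0,0,-0.026],[-26.5,-6.4,0.1,0,0,-0.026],[-26.4,-7,0.1,0,0,-0.026],[-26.2,-7.7,0.1,0,0,-0.026],[-17,-5,0,0,0,-0.026],[-10,-4,0,0,0,-0.01],[0,0,0,0,0,0],[0,0,0,0,0,0]]]}}

```text
time: 12.3
position: [0.52, -0.2409, 0.1568]
tool_rot: [0.585, 0.811, 0.0, -0.002]
ft_force: [0.2, 0.9, -5.1]
grip_width: 0.0236
grip_force: 50.0
```

```bash
python3 plan.py .521 -.2665 .13 1.905 4
```

```text
now [ 0.52   -0.2409  0.1568] axes x [-0.3152  0.949   0.0034] z [-0.0031  0.0025 -1.    ] t 12.3 F [ 0.2  0.9 -5.1] w 0.0236
[-6.2,-1.8,6.7,-0.0005,-0.0009,-0.0034],
[-6.2,-1.8,6.7,-0.0005,-0.0009,-0.0034],
[-6.1,-1.8,6.7,-0.0005,-0.0009,-0.0034],
[-6.1,-1.8,6.7,-0.0005,-0.0009,-0.0034],
```

Request:
{"name": "drive_tool", "arguments": {"deltas": [[[-6.2,-1.8,7,0,0,-0.003],[-6.2,-1.8,9,0,0,-0.003],[-6.2,-1.8,9,0,0,-0.003],[-6.2,-1.8,7,0,0,-0.003],[0,0,0,0,0,0],[0,0,0,0,0,0]]]}}

```text
time: 12.8
position: [0.5224, -0.2668, 0.1254]
tool_rot: [0.58, 0.815, 0.0, -0.001]
ft_force: [0.4, -0.7, -3.8]
grip_width: 0.0235
grip_force: 50.0
```

```bash
python3 plan.py
python3 - <<'E'
from h import *; from rig import eyes,sensors;import pickle
s=eyes.camera('side');t=eyes.camera('top')
pickle.dump((s,t),open('pics/3.pkl','wb'))
m=np.hstack([crop(t['img'],390,200,160,200,400,500),crop(s['img'],280,110,160,200,400,500)])
cv2.imwrite('pics/m4.png',m[:,:,::-1])
E
python3 plan.py
```

```text
now [ 0.5224 -0.2668  0.1254] axes x [-0.3283  0.9446  0.0017] z [-0.0014  0.0013 -1.    ] t 12.8 F [ 0.4 -0.7 -3.8] w 0.0235
now [ 0.5227 -0.2666  0.1264] axes x [-3.288e-01  9.444e-01  4.000e-04] z [-2.e-04  4.e-04 -1.e+00] t 12.9 F [ 0.2  0.9 -5.1] w 0.0235
```

View pics/m4.png

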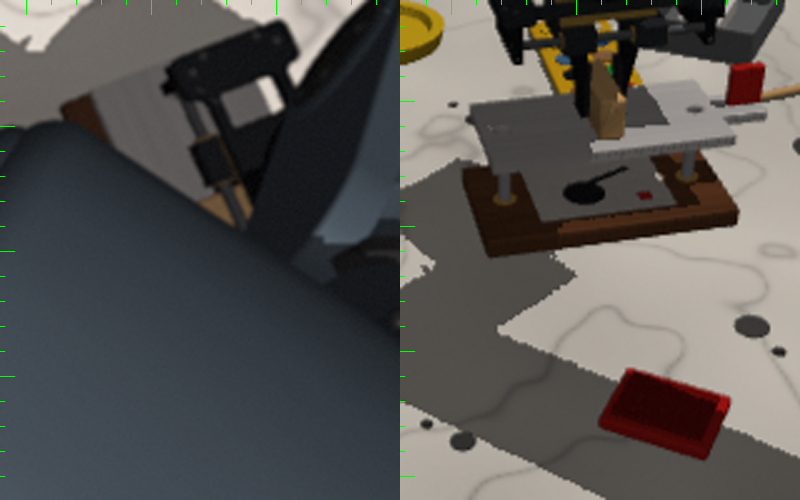

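m4: the arm hides the plate in the top view. The side view shows it held level over both pins. I'll enlarge that view for a relative fit.

Run:
```python
from h import *;import pickle
s,t=pickle.load(open('pics/3.pkl','rb'))
i=cv2.convertScaleAbs(s['img'],alpha=1.5,beta=10)
cv2.imwrite('pics/m5.png',crop(i,300,130,133,90,798,540)[:,:,::-1])
```

```text
(no output)
```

View pics/m5.png

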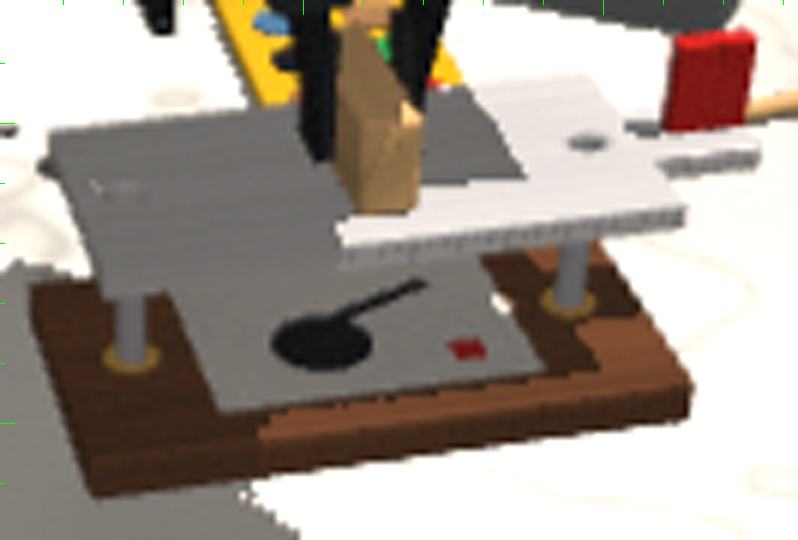

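```bash
cat > f3.py <<'E'
from h import *;import pickle
s,t=pickle.load(open('pics/3.pkl','rb'));A=lambda L:np.array(L,float)
cv=lambda P:np.c_[300+A(P)[:,0]/6-.5,130+A(P)[:,1]/6-.5]
Lp=A([[-.09,0,.01],[.09,0,.01],[.11,-.055,.01],[.11,.055,.01],[-.11,.055,.01],[-.11,-.055,.01],[-.154,-.02,.01],[-.154,.02,.01]])
pp=cv([(588,142),(124,189),(50,130),(101,281),(685,208),(592,76),(757,134),(760,151)])
Lb=A([[.09,0,.02],[-.09,0,.02],[.12,.065,.02],[-.12,.065,.02],[.12,-.065,.02]])
pb=cv([(131,358),(569,302),(93,458),(690,385),(30,287)])
qb,r=fit([.52,-.265,.33],[(s,Lb,pb)]);print('press',qb.round(4),(6*r).round(0).tolist())
for h in (.083,.0857,.088):
    q,r=fit([.52,-.265,.33],[(s,Lp+[0,0,h],pp)]);print(h,q.round(4),'diff',(q-qb).round(4),(6*r).round(0).tolist(), (r**2).sum().round(2))
E
python3 f3.py
```

```text
press [ 0.5208 -0.265   0.334 ] [[1.0, 0.0], [1.0, 1.0], [-4.0, 4.0], [10.0, -3.0], [-3.0, -6.0]]
0.083 [ 0.5216 -0.2627  0.3117] diff [ 0.0008  0.0024 -0.0223] [[0.0, 3.0], [2.0, 5.0], [-1.0, -1.0], [-2.0, -5.0], [3.0, 4.0], [1.0, -2.0], [-28.0, -30.0], [6.0, 3.0]] 50.62
0.0857 [ 0.5215 -0.2579  0.3138] diff [ 0.0007  0.0071 -0.0202] [[1.0, 3.0], [0.0, 5.0], [-3.0, -1.0], [-3.0, -5.0], [4.0, 4.0], [1.0, -3.0], [-27.0, -31.0], [8.0, 2.0]] 51.06
0.088 [ 0.5213 -0.2539  0.3157] diff [ 0.0006  0.0111 -0.0183] [[2.0, 2.0], [-1.0, 5.0], [-5.0, -1.0], [-4.0, -4.0], [6.0, 3.0], [2.0, -4.0], [-25.0, -31.0], [10.0, 1.0]] 52.26
```

Run:
```python
from h import *;import pickle
s,t=pickle.load(open('pics/3.pkl','rb'));t0=pickle.load(open('pics/top0.pkl','rb'));s0=pickle.load(open('pics/side0.pkl','rb'))
g=lambda i:cv2.convertScaleAbs(i,alpha=1.6,beta=15)
a=crop(g(t['img']),405,205,67,50,400,300); b=crop(g(t0['img']),405,205,67,50,400,300)
c=crop(g(s['img']),300,130,133,100,400,300); c=crop(g(s0['img']),310,150,53,40,400,300); d=crop(g(s0['img']),370,145,53,40,400,300)
cv2.imwrite('pics/m6.png',np.vstack([np.hstack([a,b]),np.hstack([c,d])])[:,:,::-1])
```

```text
(no output)
```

View pics/m6.png

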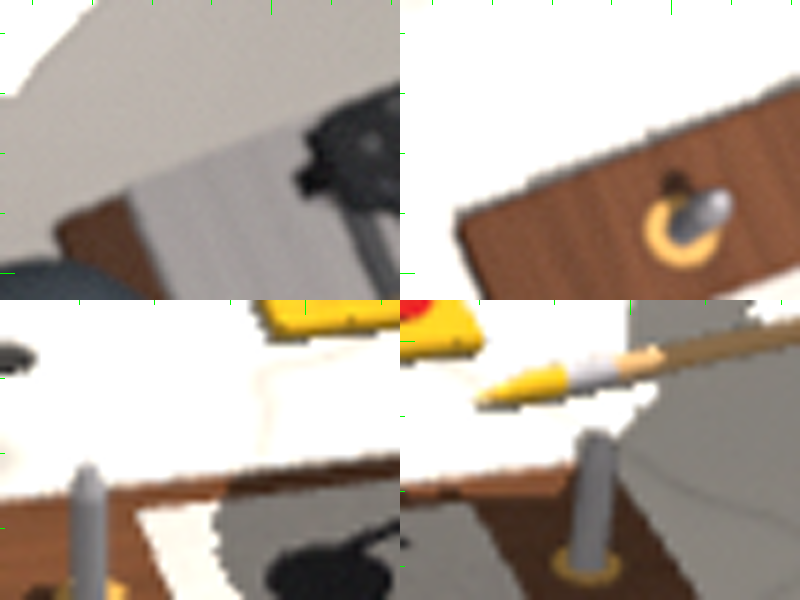

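```bash
cat > f4.py <<'E'
from h import *;import pickle
s,t=pickle.load(open('pics/3.pkl','rb'));A=lambda L:np.array(L,float)
ct=lambda X,Y:(405+X/5.97-.5,205+Y/5.97-.5); c6=lambda X,Y:(300+X/6-.5,130+Y/6-.5)
P=lambda n,v:print(n,v.round(4))
P('top ringA',ray(t,ct(280,230),.02));P('top tipA',ray(t,ct(320,205),.068));P('top corner press',ray(t,ct(59,219),.02))
P('top ringB',ray(t,(390+206/2-.5,215+238/2-.5),.02)); P('top tipB',ray(t,(390+222/2-.5,215+238/2-.5),.068))
P('top plate corner',ray(t,ct(127,193),.0953))
pc=ray(t,ct(127,193),.0953)[:2]
for a in(.325,.335): print(' plate centre from corner',a,(pc-np.array([np.cos(a)*.11-np.sin(a)*.055,np.sin(a)*.11+np.cos(a)*.055])).round(4))
P('side ringA',ray(s,c6(131,358),.02));P('side ringB',ray(s,c6(569,302),.02))
P('side tipA',ray(s,(321.0,171.8),.068));P('side tipB',ray(s,(395.6,162.4),.068))
for h in(.083,.0853):
  P('side holeL',ray(s,c6(124,189),h+.01));P('side holeR',ray(s,c6(588,142),h+.01))
E
python3 f4.py
```

```text
top ringA [ 0.6059 -0.2383  0.02  ]
top tipA [ 0.6046 -0.2388  0.068 ]
top corner press [ 0.6118 -0.1688  0.02  ]
top ringB [ 0.4357 -0.2991  0.02  ]
top tipB [ 0.4359 -0.2974  0.068 ]
top plate corner [ 0.6049 -0.1759  0.0953]
 plate centre from corner 0.325 [ 0.5182 -0.2632]
 plate centre from corner 0.335 [ 0.5191 -0.264 ]
side ringA [ 0.606  -0.2355  0.02  ]
side ringB [ 0.436  -0.2952  0.02  ]
side tipA [ 0.6061 -0.2337  0.068 ]
side tipB [ 0.4378 -0.2943  0.068 ]
side holeL [ 0.6083 -0.2383  0.093 ]
side holeR [ 0.436  -0.2928  0.093 ]
side holeL [ 0.6077 -0.2343  0.0953]
side holeR [ 0.4362 -0.2885  0.0953]
```

Both views agree that the plate has to go about 4 mm toward -y relative to the pins. I'll correct that and descend slowly, watching the force.

Request:
{"name": "drive_tool", "arguments": {"deltas": [[[-2,-0.4,0,0,0,-0.002],[-1.9,-0.4,0,0,0,-0.002],[0,0,4,0,0,0],[0,0,4,0,0,0],[0,0,4,0,0,0],[0,0,2,0,0,0],[0,0,0,0,0,0],[0,0,0,0,0,0]]]}}

```text
time: 13.57
position: [0.5231, -0.2706, 0.1121]
tool_rot: [0.578, 0.816, 0.0, -0.0]
ft_force: [-0.3, 0.1, -4.4]
grip_width: 0.0237
grip_force: 50.0
```

Request:
{"name": "drive_tool", "arguments": {"deltas": [[[0,0,1,0,0,0],[0,0,1,0,0,0],[0,0,1,0,0,0],[0,0,1,0,0,0],[0,0,1,0,0,0],[0,0,0,0,0,0]]]}}

```text
time: 14.07
position: [0.5231, -0.2706, 0.1072]
tool_rot: [0.578, 0.816, 0.0, -0.0]
ft_force: [-0.1, 0.2, -4.9]
grip_width: 0.0236
grip_force: 50.0
```

```bash
python3 plan.py; python3 -c "
from rig import sensors;o=sensors.get_obs();print(o['moment'])"
```

```text
now [ 0.5231 -0.2706  0.1072] axes x [-3.325e-01  9.431e-01  3.000e-04] z [-3.e-04  2.e-04 -1.e+00] t 14.0667 F [-0.1  0.2 -4.9] w 0.0236
[ 0.02578483 -0.18963218  0.00671872]
```

Request:
{"name": "drive_tool", "arguments": {"deltas": [[[0,0,1,0,0,0],[0,0,1,0,0,0],[0,0,1,0,0,0],[0,0,0,0,0,0]]]}}

```text
time: 14.4
position: [0.5231, -0.2706, 0.1042]
tool_rot: [0.578, 0.816, 0.0, -0.0]
ft_force: [-0.3, -0.8, -4.1]
grip_width: 0.0238
grip_force: 50.0
```

```bash
python3 plan.py; python3 -c "
from rig import sensors;o=sensors.get_obs();print(o['moment'])"
```

```text
now [ 0.5231 -0.2706  0.1042] axes x [-3.325e-01  9.431e-01  4.000e-04] z [-4.e-04  3.e-04 -1.e+00] t 14.4 F [-0.3 -0.8 -4.1] w 0.0238
[ 0.04110065 -0.1976836   0.01151541]
```

Request:
{"name": "drive_tool", "arguments": {"deltas": [[[0,0,1,0,0,0],[0,0,0.7,0,0,0],[0,0,0,0,0,0]]]}}

```text
time: 14.65
position: [0.5232, -0.2706, 0.1026]
tool_rot: [0.578, 0.816, 0.0, -0.0]
ft_force: [0.1, -0.1, -4.3]
grip_width: 0.0235
grip_force: 50.0
```

```bash
python3 plan.py; python3 -c "
from rig import sensors;o=sensors.get_obs();print(o['moment'])"
```

```text
now [ 0.5232 -0.2706  0.1026] axes x [-3.326e-01  9.431e-01  3.000e-04] z [-3.e-04  2.e-04 -1.e+00] t 14.65 F [ 0.1 -0.1 -4.3] w 0.0235
[ 0.01939911 -0.10256014  0.04325073]
```

Request:
{"name": "drive_tool", "arguments": {"deltas": [[[0,0,0.8,0,0,0],[0,0,0,0,0,0],[0,0,0,0,0,0]]]}}

```text
time: 14.9
position: [0.5232, -0.2707, 0.1019]
tool_rot: [0.578, 0.816, 0.0, -0.0]
ft_force: [-0.7, 0.8, -4.0]
grip_width: 0.0238
grip_force: 50.0
```

```bash
cat > m.py <<'E'
from rig import sensors,eyes; import numpy as np
F=[]
for i in range(2):
    o=sensors.get_obs();F.append(np.r_[o['ft_force'],o['moment'],o['position']*10]); 
print(np.array(F).round(3))
r=o['tool_rot']; from scipy.spatial.transform import Rotation as R
print('F tool',R.from_quat(r).inv().apply(o['ft_force']).round(2),'M tool',R.from_quat(r).inv().apply(o['moment']).round(3))
E
python3 m.py
```

```text
[[-0.694  0.773 -4.038  0.027 -0.149 -0.015  5.232 -2.707  1.019]
 [-0.694  0.773 -4.038  0.027 -0.149 -0.015  5.232 -2.707  1.019]]
F tool [ 0.96 -0.4   4.04] M tool [-0.15  -0.024  0.015]
```

Request:
{"name": "drive_tool", "arguments": {"deltas": [[[0,0,1,0,0,0],[0,0,0,0,0,0],[0,0,0,0,0,0]]]}}

```text
time: 15.15
position: [0.5232, -0.2707, 0.1009]
tool_rot: [0.578, 0.816, 0.0, -0.0]
ft_force: [-0.2, 0.5, -5.0]
grip_width: 0.0234
grip_force: 50.0
```

```bash
python3 m.py
```

```text
[[-0.209  0.463 -4.963 -0.06  -0.12   0.037  5.232 -2.707  1.009]
 [-0.209  0.463 -4.963 -0.06  -0.12   0.037  5.232 -2.707  1.009]]
F tool [ 0.51 -0.04  4.96] M tool [-0.093 -0.096 -0.037]
```

Request:
{"name": "drive_tool", "arguments": {"deltas": [[[0,0,1,0,0,0],[0,0,1,0,0,0],[0,0,0,0,0,0]]]}}

```text
time: 15.4
position: [0.5231, -0.2706, 0.0987]
tool_rot: [0.578, 0.816, 0.0, -0.0]
ft_force: [0.2, -0.3, -5.0]
grip_width: 0.0238
grip_force: 50.0
```

```bash
python3 m.py
```

```text
[[ 2.380e-01 -3.060e-01 -4.969e+00 -5.000e-03 -7.300e-02  2.300e-02
   5.231e+00 -2.706e+00  9.870e-01]
 [ 2.380e-01 -3.060e-01 -4.969e+00 -5.000e-03 -7.300e-02  2.300e-02
   5.231e+00 -2.706e+00  9.870e-01]]
F tool [-0.37  0.12  4.97] M tool [-0.067 -0.029 -0.023]
```

Request:
{"name": "drive_tool", "arguments": {"deltas": [[[0,0,1,0,0,0],[0,0,1.5,0,0,0],[0,0,1.5,0,0,0],[0,0,1,0,0,0],[0,0,0,0,0,0]]]}}

```text
time: 15.82
position: [0.523, -0.2705, 0.0936]
tool_rot: [0.578, 0.816, -0.0, -0.0]
ft_force: [-0.6, -0.3, -4.0]
grip_width: 0.0234
grip_force: 50.0
```

```bash
python3 m.py
python3 - <<'E'
from h import *; from rig import eyes
s=eyes.camera('side')
cv2.imwrite('pics/m7.png',crop(cv2.convertScaleAbs(s['img'],alpha=1.4,beta=10),300,130,133,90,798,540)[:,:,::-1])
E
```

```text
[[-6.040e-01 -3.380e-01 -4.037e+00 -3.000e-03  5.200e-02 -1.040e-01
   5.230e+00 -2.705e+00  9.360e-01]
 [-6.040e-01 -3.380e-01 -4.037e+00 -3.000e-03  5.200e-02 -1.040e-01
   5.230e+00 -2.705e+00  9.360e-01]]
F tool [-0.12 -0.68  4.04] M tool [0.05  0.014 0.104]
```

View pics/m7.png

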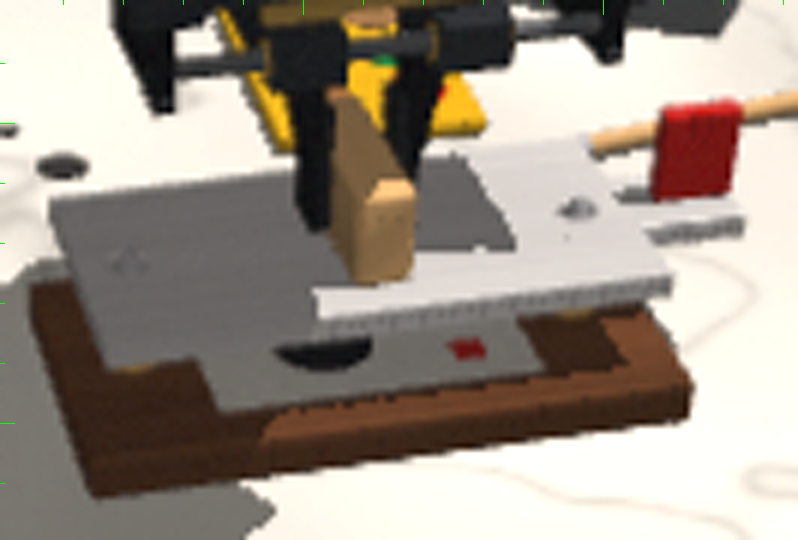

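m7 shows both pin tips poking into the holes, right at about (578,207) and left at (125,258), with the plate level. I'll continue down.

Request:
{"name": "drive_tool", "arguments": {"deltas": [[[0,0,1.5,0,0,0],[0,0,2,0,0,0],[0,0,2,0,0,0],[0,0,1.5,0,0,0],[0,0,0,0,0,0]]]}}

```text
time: 16.28
position: [0.5229, -0.2705, 0.0865]
tool_rot: [0.578, 0.816, -0.0, -0.0]
ft_force: [-2.4, 0.1, -4.2]
grip_width: 0.0234
grip_force: 50.0
```

```bash
python3 m.py
```

```text
[[-2.414  0.098 -4.233 -0.006  0.192 -0.066  5.229 -2.705  0.865]
 [-2.414  0.098 -4.233 -0.006  0.192 -0.066  5.229 -2.705  0.865]]
F tool [ 0.89 -2.24  4.24] M tool [0.183 0.059 0.066]
```

Request:
{"name": "drive_tool", "arguments": {"deltas": [[[0,-0.6,0,0,0,0],[0,0,0,0,0,0],[0,0,0,0,0,0]]]}}

```text
time: 16.53
position: [0.5228, -0.2709, 0.0869]
tool_rot: [0.578, 0.816, 0.0, 0.0]
ft_force: [-1.5, 0.5, -5.8]
grip_width: 0.0235
grip_force: 50.0
```

```bash
python3 m.py
```

```text
[[-1.549e+00  5.310e-01 -5.804e+00  6.400e-02 -2.000e-03 -1.140e-01
   5.228e+00 -2.709e+00  8.690e-01]
 [-1.549e+00  5.310e-01 -5.804e+00  6.400e-02 -2.000e-03 -1.140e-01
   5.228e+00 -2.709e+00  8.690e-01]]
F tool [ 1.02 -1.29  5.8 ] M tool [-0.023  0.059  0.114]
```

Request:
{"name": "drive_tool", "arguments": {"deltas": [[[0.3,-0.5,0,0,0,0.003],[0,0,0,0,0,0],[0,0,1.5,0,0,0],[0,0,2,0,0,0],[0,0,2,0,0,0],[0,0,1.5,0,0,0],[0,0,0,0,0,0]]]}}

```text
time: 17.12
position: [0.522, -0.2707, 0.0795]
tool_rot: [0.579, 0.815, 0.0, -0.0]
ft_force: [-0.5, -0.1, -4.4]
grip_width: 0.0235
grip_force: 50.0
```

```bash
python3 m.py
```

```text
[[-0.488 -0.076 -4.383  0.065 -0.164  0.006  5.22  -2.707  0.795]
 [-0.488 -0.076 -4.383  0.065 -0.164  0.006  5.22  -2.707  0.795]]
F tool [ 0.09 -0.48  4.38] M tool [-0.177  0.007 -0.006]
```

Relieved; the forces are back to free-hanging values. Continuing.

Request:
{"name": "drive_tool", "arguments": {"deltas": [[[0,-0.1,1.5,0,0,0],[0,0,2,0,0,0],[0,0,2,0,0,0],[0,0,2,0,0,0],[0,0,1.5,0,0,0],[0,0,0,0,0,0]]]}}

```text
time: 17.62
position: [0.5218, -0.2706, 0.0705]
tool_rot: [0.579, 0.815, 0.0, -0.0]
ft_force: [-0.7, -0.6, -4.5]
grip_width: 0.0235
grip_force: 50.0
```

```bash
python3 m.py
```

```text
[[-0.65  -0.628 -4.539 -0.015 -0.129 -0.02   5.218 -2.706  0.705]
 [-0.65  -0.628 -4.539 -0.015 -0.129 -0.02   5.218 -2.706  0.705]]
F tool [-0.38 -0.82  4.54] M tool [-0.117 -0.057  0.02 ]
```

Request:
{"name": "drive_tool", "arguments": {"deltas": [[[0,-0.2,1.5,0,0,0],[0,0,2,0,0,0],[0,0,2,0,0,0],[0,0,1.5,0,0,0],[0,0,1,0,0,0],[0,0,0,0,0,0]]]}}

```text
time: 18.12
position: [0.5217, -0.2708, 0.0626]
tool_rot: [0.579, 0.815, 0.0, -0.0]
ft_force: [-0.8, 0.1, -3.7]
grip_width: 0.0239
grip_force: 50.0
```

```bash
python3 m.py
```

```text
[[-0.843  0.065 -3.653  0.028 -0.144  0.023  5.217 -2.708  0.626]
 [-0.843  0.065 -3.653  0.028 -0.144  0.023  5.217 -2.708  0.626]]
F tool [ 0.34 -0.77  3.65] M tool [-0.145 -0.021 -0.023]
```

About 2 mm is left. I'll use fine steps until I feel contact.

Request:
{"name": "drive_tool", "arguments": {"deltas": [[[0,-0.2,0.7,0,0,0],[0,0,0.7,0,0,0],[0,0,0.3,0,0,0],[0,0,0,0,0,0],[0,0,0,0,0,0]]]}}

```text
time: 18.53
position: [0.5217, -0.2709, 0.0613]
tool_rot: [0.579, 0.815, 0.0, 0.0]
ft_force: [-0.2, -0.5, -5.1]
grip_width: 0.0236
grip_force: 50.0
```

```bash
python3 m.py
```

```text
[[-0.233 -0.504 -5.123 -0.019 -0.165  0.036  5.217 -2.709  0.613]
 [-0.233 -0.504 -5.123 -0.019 -0.165  0.036  5.217 -2.709  0.613]]
F tool [-0.4  -0.39  5.12] M tool [-0.15  -0.072 -0.036]
```

Request:
{"name": "drive_tool", "arguments": {"deltas": [[[0,0,0.4,0,0,0],[0,0,0.3,0,0,0],[0,0,0,0,0,0],[0,0,0,0,0,0]]]}}

```text
time: 18.87
position: [0.5218, -0.271, 0.0607]
tool_rot: [0.579, 0.815, -0.0, 0.0]
ft_force: [-0.9, 0.5, -3.3]
grip_width: 0.0238
grip_force: 50.0
```

```bash
python3 m.py
```

```text
[[-0.91   0.506 -3.315 -0.011 -0.022 -0.012  5.218 -2.71   0.607]
 [-0.91   0.506 -3.315 -0.011 -0.022 -0.012  5.218 -2.71   0.607]]
F tool [ 0.78 -0.69  3.32] M tool [-0.017 -0.018  0.012]
```

Contact is beginning.

Request:
{"name": "drive_tool", "arguments": {"deltas": [[[0,0,0.3,0,0,0],[0,0,0.2,0,0,0],[0,0,0,0,0,0],[0,0,0,0,0,0]]]}}

```text
time: 19.2
position: [0.5218, -0.271, 0.0607]
tool_rot: [0.579, 0.815, -0.0, 0.0]
ft_force: [0.3, 1.1, 3.5]
grip_width: 0.0238
grip_force: 50.0
```

```bash
python3 m.py
```

```text
[[ 0.255  1.072  3.541  0.193  0.212 -0.037  5.218 -2.71   0.607]
 [ 0.255  1.072  3.541  0.193  0.212 -0.037  5.218 -2.71   0.607]]
F tool [ 0.93  0.6  -3.54] M tool [0.136 0.252 0.037]
```

It's seated: z has stopped at 0.0607, which matches bench height plus 20 mm. Release and retreat straight up.

Request:
{"name": "drive_tool", "arguments": {"deltas": [[[0,0,0,0,0,0],[0,0,0,0,0,0],[0,0,0,0,0,0],[0,0,0,0,0,0],[0,0,0,0,0,0],[0,0,-3,0,0,0],[0,0,-10,0,0,0],[0,0,-20,0,0,0]]], "gripper": 60}}

```text
time: 19.87
position: [0.5204, -0.27, 0.0919]
tool_rot: [0.579, 0.815, 0.0, -0.002]
ft_force: [0.6, 0.0, 0.1]
grip_width: 0.0517
grip_force: 0.0
```

Request:
{"name": "drive_tool", "arguments": {"deltas": [[[0,0,-30,0,0,0],[0,0,-30,0,0,0],[0,0,-30,0,0,0],[0,0,-30,0,0,0],[-10,-30,-10,0,0,0],[-10,-30,0,0,0,0],[0,0,0,0,0,0]]]}}

```text
time: 20.45
position: [0.4689, -0.3124, 0.2253]
tool_rot: [0.58, 0.815, -0.002, 0.001]
ft_force: [-0.2, 0.2, -0.9]
grip_width: 0.0528
grip_force: 0.0
```

```bash
python3 - <<'E'
from h import *; from rig import eyes
s=eyes.camera('side');t=eyes.camera('top')
a=crop(cv2.convertScaleAbs(s['img'],alpha=1.4,beta=10),290,120,150,100,600,400)
b=cv2.resize(t['img'],(267,200)); c=cv2.resize(s['img'],(267,200)); o=np.zeros((600,600,3),np.uint8)
o[:400]=a;o[400:,:267]=b;o[400:,300:567]=c
cv2.imwrite('pics/m8.png',o[:,:,::-1])
E
python3 plan.py
```

```text
now [ 0.471  -0.3102  0.2241] axes x [-3.274e-01  9.449e-01 -8.000e-04] z [ 1.1e-03 -4.0e-04 -1.0e+00] t 20.55 F [ 0.5 -0.6 -0.6] w 0.0519
```

View pics/m8.png

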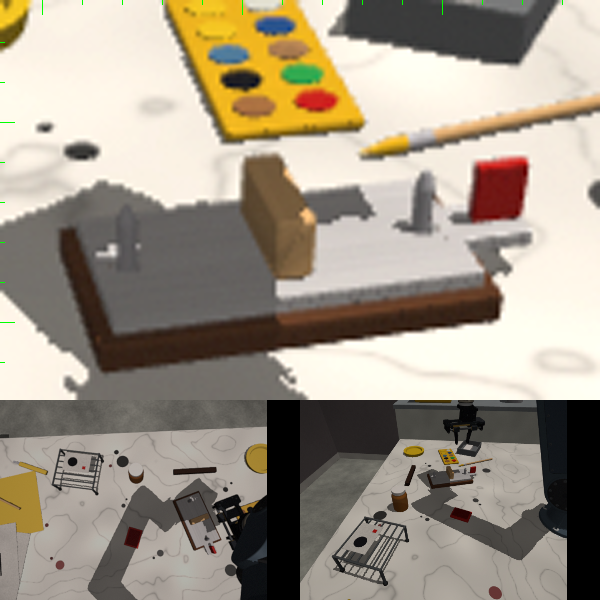

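The last picture shows the plate flat on the board with both pins standing through it, at crop (126,240) and (424,203). The jar, ink pad and paperweight are where they were, and the arm is clear.

```bash
python3 -c "
from rig import ticket;print(ticket.hand_in())"
```

```text
the job is handed in; nothing more can be done
None
```

The press is closed: the plate lies fully home over both guide pins, the arm has let go and stands clear, the ink pad, jar and paperweight look unmoved, and I handed the job in at about 20.6 s of the 64 s (no verdict came back).

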